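# Load the free bed of the mosaic settling table and start it

### The arm

A 7-joint arm with a two-finger parallel gripper is mounted at the origin on the work surface. World frame = base frame: x ahead of the robot, y to its left, z up, the work surface at z = 0. Lengths are in m, angles in rad, forces in N, time in s.
With the tool pointing down it reaches from about 0.425 to 0.95 m from the base axis. Payload 16.7 kg.
Tool frame: the origin (TCP) lies at the very end of the fingers, on their centre line; the grasp point (between the pads) lies 19 mm behind it; z points along the fingers, y is the direction in which the jaws open and shut (so a half turn about z gives the same grasp; the last joint's range is limited). The gripper opens to 94 mm and grips with 3 to 60 N. Pads are 16 mm wide; open, the fingers measure 119 mm over their backs; the gripper's body (75 mm by 177 mm) begins 78 mm behind the grasp point.
Start: joints at [-1.456, 0.426, 0.074, 1.606, -0.034, 1.111, -0.067], TCP at [0.177, 0.651, 0.205] pointing down, gripper open.
Joint ranges: [-2.85, 2.85], [-0.5, 2.14], [-1.23, 1.37], [0.21, 2.46], [-1.02, 4.16], [0.16, 2.05], [-2.73, 2.73]. Speed limits (rad/s): [1.89, 1.89, 2.39, 2.39, 3.01, 3.01, 3.01].

### API

Orientations are given as a unit quaternion [x, y, z, w].
In Python, from workcell import manip gives the robot as it stands.
- The arm moves only by the tool jog_arm, never from a script. Its argument "motion" is a list of rows, each an object of numbers: "ax", "ay", "az": the turn, a rotation vector about the tool's x, y, z in rad; "x", "y", "z": the shift along the tool's x, y, z in cm; "hand": the opening, from 0 (shut) to 1 (fully open). In form: [{"ax": .., "ay": .., "az": .., "x": .., "y": .., "z": .., "hand": ..}, ...]. A call has 1 to 20 rows; each row shifts and turns the commanded pose from where the row before left it, along the tool's axes as they then stand; what a row does not reach is not made up. A row lasts 1/8 s, in which the tool goes at most 62.5 mm and 10.7 degrees, less where a joint would pass 70% of its speed; a pose out of reach is approached as far as the arm can. A call with a gripper value outside its range is refused whole. The fingers move at their own pace and stop on an object; "squeeze" is the grip in N (left out, the last holds). Time passes only in rows, so rows that do not move let the fingers close. It gives the time, the measured TCP pose, the force and the opening at its end, in the units of the state.
- manip.observe(): the state, without advancing time (a new reading comes with each control period).
- manip.camera(name): name is "side" or "top"; returns a dict with "image" (384x512x3 uint8, red, green, blue), "fx", "fy", "cx", "cy" (pixels), "k1" (the pictures are not rectified: a ray, as slopes to the right and down, at radius r is drawn at 1 + k1 r^2 times it, then the intrinsics apply), "rvec" (rotation vector, rad) and "tvec" (3), from world to camera coordinates, as OpenCV has them. Camera axes: x right, y down, z forward; pixel columns grow to the right and rows downward; lengths in m; the calibration is good to about 2 mm. A picture is of the moment at which its call begins. There is no depth.
- manip.job_done(): hands the job in, once; it reports no verdict.
The state is a dict: "time": time; "joint_pos": joint angles; "qd": joint speeds; "effort": joint torques, N m; "eef_pos": TCP position; "ee_rot": TCP orientation; "contact_force": force on the tool from outside, world axes, zero at the start; "moment": the same for the moment, N m; "opening": finger opening in m.
Only numpy, scipy, OpenCV 4.12 (cv2) and the standard library are available. Lean on these libraries where they do the work, as an engineer would, in place of code of your own. Each camera call takes 0.05 s, during which the arm holds its last target. There are 200 camera calls.

### The job

One bed of the settling table is free (it holds only a bare plywood board), the other is taken by a finished mosaic panel, which must be left alone. First lay the narrow mosaic strip gently, lengthways and tiles up, in the middle of the bare board, then set the handled float down flat and gently on the middle of the strip, in line with it. Then swing the main lever all the way over, away from the robot, and press the free bed's own start button (the one behind that bed, never the other) fully down and let it spring back, leaving strip, float and lever in place.

Things in the scene. Friction and masses are not known exactly. Their poses are not given: they have to be found in the camera images.
- shaker: Grey fixed settling table. Origin on the work surface below the midpoint between its beds; x points from robot side to its rear, y to its left. Body x -110 to +205 mm, y +-175, 55 mm high; two beds at x 0. Behind (x 115 to 200) a sloping console, its normal leaning 30 deg from vertical to the robot side, carries two start buttons and, between them, the main lever.
- visor_left (a point): Middle of the front edge (machine x 128 mm) of the clear splash visor over the left button, on its underside, 210 mm above the work surface. The visor is a level plate 110 mm wide (y), 83 mm deep (to the rear), 4 mm thick, on two thin posts behind. It covers the button from straight above; the line along the button's own axis is open.
- visor_right (a point): As visor_left, for the visor over the right button.
- bed_left (a point): Centre of the floor of the left bed (machine +y side), 55 mm above the work surface, axes as the machine's. Floor 180 (x) x 120 mm with lips 8 mm high and thick. Its button is start_left.
- bed_right (a point): Centre of the floor of the right bed (machine -y side), as bed_left. Its button is start_right.
- start_left (a joint): Travel of the left start button, behind the left bed: 0 up, 0.008 m fully down; springs back by itself. Starts to move at about 1.5 N, fully down takes 5 N.
- start_left_top (a point): Centre of the top of the left start button: grey round cap 44 mm across in a black housing 60 mm across, standing 12 mm clear of it; at machine x 143, y +102, height 136 mm. Its z axis points out of the button along its travel (30 degrees from vertical, to the robot side), y along the machine's y. Moves with the cap.
- start_right (a joint): As start_left, for the right start button behind the right bed.
- start_right_top (a point): As start_left_top, for the right start button, at machine y -102 mm.
- main_lever (a joint): Angle of the main lever: 0 leaning to the robot side (off), 1.0 rad leaning to the machine's rear (on); starts between 0 and 0.15. Stays where it is left; about 1 N at the tip moves it.
- main_lever_tip (a point): Centre of the ball (26 mm across, black) on the end of the main lever, a 10 mm steel rod whose pivot is 80 mm from the ball centre, at machine x 150, y 0, height 122 mm; swings in the machine's x-z plane, 0.5 rad either side of upright, so the ball travels 77 mm along machine +x and is about 192 mm high at either end.
- bare_board: Bare plywood board, 160 x 100 x 6 mm, fast in the free bed (either one), its long side along its x. Origin at the centre of its underside; its top is 6 mm above that.
- set_panel: Finished mosaic panel, plywood with pink, maroon and purple tiles, 160 x 100 x 10 mm, lying loose in the other bed. Origin at the centre of its underside.
- strip: Narrow mosaic strip, plywood bar topped with tiles, 150 mm (x) x 46 mm (y) x 20 mm high, about 0.25 kg, lying tiles up on the work surface to the left or the right of the machine. Origin at the centre of its underside.
- float: Tiler's float: flat black plate 110 mm (x) x 56 mm (y) x 18 mm with a wooden handle bar above it, about 0.5 kg. The bar lies along x: 84 mm long, 18 mm wide, from 44 to 64 mm above the underside, on two posts 30 mm either side of the middle. Stands on the work surface, across the machine from the strip. Origin at the centre of its underside.

How it is judged:
By the outcome, as a careful person would: the job done as asked, in the order asked, and still so for the second after the job is handed in, with the robot touching nothing.
It also fails if it takes over 72 s, if anything falls off the work surface, if the arm or the gripper's body presses on something with over 40 N, if the wrist force passes 120 N, or if a joint passes its speed limit or range.

## Working session

There is one attempt and no reset: what is moved stays moved. The work goes in short steps, Python scripts to look and compute and a tool call to move; the robot and the scene stay as the last step left them, time stands still between calls to the robot, and variables do not carry over. Pictures are saved under pics/ and viewed, about 8 in all and at most 12, crops included, and the job is handed in when it is done.

Besides the shell and the picture viewer there is one more tool, called after "Request:" as a command line: name --argument value ..., lists and objects as JSON in quotes. jog_arm: Moves the arm, as the interface text tells. Its arguments: {"type":"object","properties":{"motion":{"type":"array","items":{"type":"object","properties":{"ax":{"type":"number"},"ay":{"type":"number"},"az":{"type":"number"},"x":{"type":"number"},"y":{"type":"number"},"z":{"type":"number"},"hand":{"type":"number"}}}},"squeeze":{"type":"number"}},"required":["motion"]}

```bash
mkdir -p pics; ls; cat > h.py <<'E'
import numpy as np, cv2
from workcell import manip
from scipy.spatial.transform import Rotation as R
def cam(n):
    c=manip.camera(n); c['K']=np.array([[c['fx'],0,c['cx']],[0,c['fy'],c['cy']],[0,0,1.]])
    c['D']=np.array([c['k1'],0,0,0,0.]); c['R']=cv2.Rodrigues(np.array(c['rvec'],float))[0]; c['t']=np.array(c['tvec'],float)
    return c
def ray(c,px):
    u=cv2.undistortPoints(np.array(px,float).reshape(-1,1,2),c['K'],c['D']).reshape(-1,2)
    d=np.c_[u,np.ones(len(u))]@c['R']; o=-c['R'].T@c['t']; return o,d
def onz(c,px,z):
    o,d=ray(c,px); return o+d*((z-o[2])/d[:,2])[:,None]
def tri(c1,p1,c2,p2):
    o1,d1=ray(c1,p1);o2,d2=ray(c2,p2);out=[]
    for a,b in zip(d1,d2):
        s=np.linalg.lstsq(np.c_[a,-b],o2-o1,rcond=None)[0]; A=o1+a*s[0];B=o2+b*s[1]
        out.append(np.r_[(A+B)/2,np.linalg.norm(A-B)])
    return np.array(out)
def proj(c,P):
    return cv2.projectPoints(np.array(P,float).reshape(-1,1,3),np.array(c['rvec'],float),c['t'],c['K'],c['D'])[0].reshape(-1,2)
def save(n,im,s=1.5):
    cv2.imwrite('pics/'+n,cv2.resize(im[:,:,::-1],None,fx=s,fy=s,interpolation=cv2.INTER_CUBIC))
E
python3 - <<'E'
from h import *
for n in('side','top'):
    c=cam(n); save(n+'0.png',c['image']); np.savez('pics/'+n+'0',**c)
    o,d=ray(c,[[256,192]]); print(n,o,d,c['fx'],c['k1'])
print(manip.observe())
E
```

```text
pics
side [ 0.16216775 -0.63147173  0.69400485] [[ 0.4269261   0.67446312 -0.60236406]] 393.35225748122315 -0.10067277502479954
top [ 0.36868735 -0.01630701  1.09539138] [[ 0.23264492  0.04078401 -0.9718403 ]] 384.1839929456618 -0.014577901026874139
{'time': 0.1, 'joint_pos': array([-1.4554955 ,  0.42669819,  0.07385253,  1.60653616, -0.03409159,
        1.11075784, -0.06709294]), 'qd': array([ 4.85604873e-04, -1.73466263e-03,  4.97073775e-05, -2.27752733e-03,
        7.24675943e-04,  8.03672750e-04, -3.04311503e-04]), 'effort': array([ 8.34203587e-03, -9.37462306e+01,  3.67696971e+00, -4.55030930e+01,
       -4.85047570e-02,  1.68910279e-02,  8.04854585e-05]), 'eef_pos': array([0.17658766, 0.6510966 , 0.20482947]), 'ee_rot': array([ 1.32023913e-01,  9.91246368e-01, -5.69310798e-04, -3.05782058e-05]), 'contact_force': array([-0.12611103,  0.04414561,  0.74430649]), 'moment': array([-0.01612062,  0.01161051, -0.03394962]), 'opening': 0.09387044535083766}
```

View pics/side0.png

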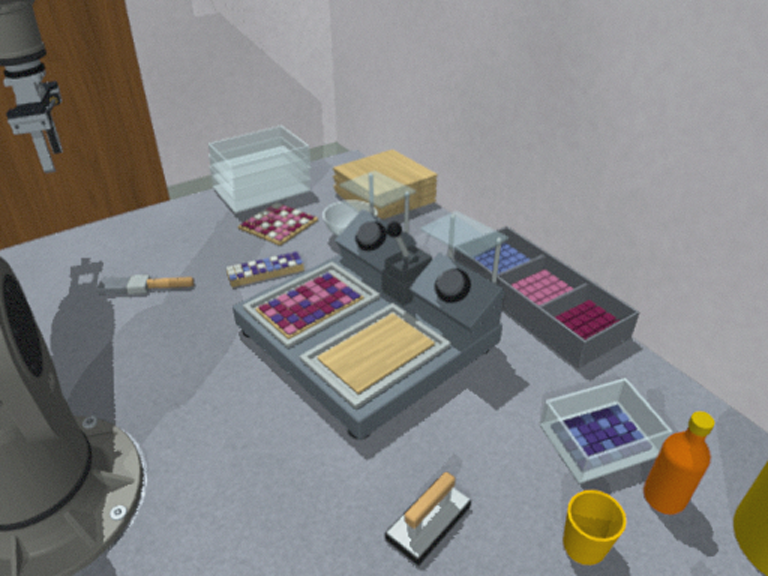

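View pics/top0.png

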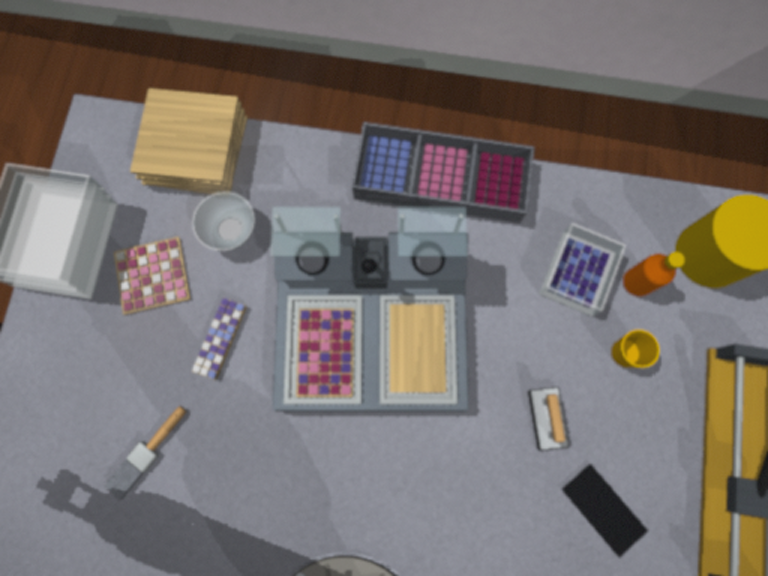

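The side view shows the free (right) bed at about (375,355), the panel at (310,300), the strip at (265,268) and the float at (430,515). In the top view the bare board is at (418,348), the strip at (218,338), the float at (548,418), the lever ball at (369,265) and the right button at (428,258). So the free bed is the right one, and its button is start_right.

```bash
cat > m1.py <<'E'
from h import *
C={n:dict(np.load(f'pics/{n}0.npz')) for n in('side','top')}
roi={'top':{'board':(255,195,305,270),'strip':(122,190,168,260),'handle':(355,255,385,305),'panel':(190,195,245,270)},
'side':{'board':(205,200,300,275),'strip':(145,160,210,195),'handle':(262,310,312,355),'panel':(160,170,255,235)}}
def mask(c,r,k):
    x0,y0,x1,y1=r; im=cv2.cvtColor(c['image'],cv2.COLOR_RGB2HSV).astype(int); L=c['image'].astype(int)
    H,S,V=im[...,0],im[...,1],im[...,2]
    wood=(H>8)&(H<28)&(S>60)&(V>90)
    if k in('board','handle'): m=wood
    elif k=='strip':
        bg=np.median(L[y0:y1,x0:x1].reshape(-1,3),axis=0); m=(np.abs(L-bg).max(2)>32)&~((L.sum(2)<bg.sum()-60)&(S<70))&~(wood)
    else: m=(S>70)&((H>120))
    o=np.zeros(m.shape,np.uint8); o[y0:y1,x0:x1]=m[y0:y1,x0:x1]
    return cv2.morphologyEx(o,cv2.MORPH_CLOSE,np.ones((3,3)))
tiles=[];res={}
for n,c in C.items():
    for k,r in roi[n].items():
        m=mask(c,r,k); cs=cv2.findContours(m,0,2)[0]; ct=max(cs,key=cv2.contourArea); h=cv2.convexHull(ct)
        q=cv2.approxPolyN(h,4,ensure_convex=True).reshape(-1,2) if k!='x' else 0
        res[n,k]=q; M=cv2.moments(ct); print(n,k,cv2.contourArea(ct),q.tolist())
        x0,y0,x1,y1=r; s=4; im=cv2.resize(c['image'][y0-8:y1+8,x0-8:x1+8],None,fx=s,fy=s,interpolation=cv2.INTER_CUBIC)
        off=np.array([x0-8,y0-8])
        cv2.polylines(im,[((q-off)*s+s//2).astype(np.int32)],True,(0,255,0),1)
        tiles.append(im[:370,:370])
W=[np.pad(t,((0,370-t.shape[0]),(0,370-t.shape[1]),(0,0))) for t in tiles]
save('m1.png',np.vstack([np.hstack(W[:4]),np.hstack(W[4:])]),0.54)
E
python3 m1.py
```

```text
side board 1976.0 [[290, 229], [238, 262], [210, 238], [262, 208]]
side strip 348.5 [[200, 176], [154, 187], [150, 177], [198, 167]]
side handle 438.5 [[305, 321], [275, 352], [267, 344], [298, 314]]
side panel 1222.5 [[240, 197], [192, 223], [172, 205], [218, 181]]
top board 2053.5 [[296, 203], [296, 261], [260, 261], [260, 203]]
top strip 639.5 [[162, 204], [142, 252], [128, 246], [148, 198]]
top handle 204.0 [[371, 263], [377, 294], [369, 294], [364, 263]]
top panel 1750.0 [[233, 208], [233, 262], [198, 262], [200, 206]]
```

View pics/m1.png

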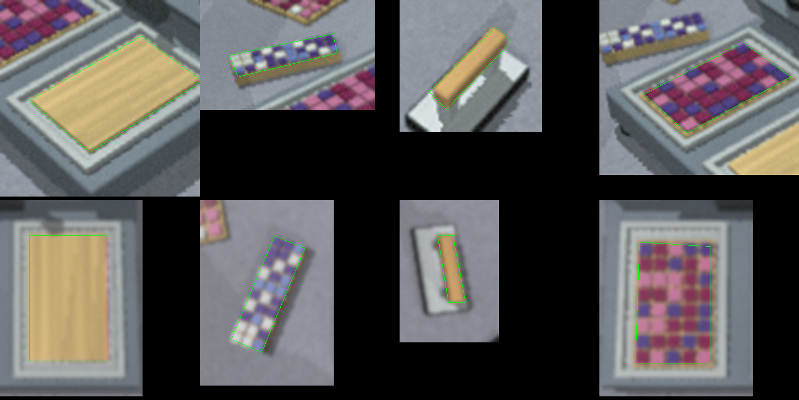

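```bash
cat > m2.py <<'E'
from m1 import *
def srt(c,q,z):
    P=onz(c,q+0.0,z)[:,:2]; a=np.arctan2(*(P-P.mean(0)).T[::-1]); i=np.argsort(a); return q[i]
for k,z in(('board',.061),('strip',.02),('handle',.064)):
    qt=srt(C['top'],res['top',k],z);qs=srt(C['side'],res['side',k],z)
    T=tri(C['top'],qt,C['side'],qs)
    print(k,'tri',np.round(T*1000).tolist(),'mean',np.round(T.mean(0)*1000,1))
    for n,q in(('top',qt),('side',qs)):
        P=onz(C[n],q,z)[:,:2]; (cx,cy),wh,a=cv2.minAreaRect((P*1000).astype(np.float32))
        e=[P[1]-P[0],P[2]-P[1],P[3]-P[2],P[0]-P[3]]; L=[np.linalg.norm(v)for v in e]; i=0 if L[0]+L[2]>L[1]+L[3] else 1
        v=e[i]-e[i+2]; print('  ',n,np.round(P.mean(0)*1000,1),np.round(wh),'yaw',round(np.degrees(np.arctan2(v[1],v[0]))%180,1))
E
python3 m2.py | grep -v '\[\['|| true; python3 m2.py | grep tri
```

```text
top [516.8 -49. ] [158.  99.] yaw 8.3
   side [513.6 -51. ] [163. 103.] yaw 8.7
   top [483.3 323.9] [ 45. 148.] yaw 169.7
   side [479.1 321.9] [ 56. 150.] yaw 168.9
   top [ 431.4 -306.7] [83. 21.] yaw 15.7
   side [ 426.3 -313.6] [89. 21.] yaw 14.2
side strip 348.5 [[200, 176], [154, 187], [150, 177], [198, 167]]
top strip 639.5 [[162, 204], [142, 252], [128, 246], [148, 198]]
board tri [[446.0, -108.0, 54.0, 2.0], [603.0, -87.0, 57.0, 1.0], [587.0, 11.0, 62.0, 1.0], [429.0, -12.0, 59.0, 5.0]] mean [516.2 -48.8  58.    2.2]
strip tri [[407.0, 318.0, 13.0, 1.0], [548.0, 292.0, 14.0, 5.0], [560.0, 333.0, 19.0, 1.0], [414.0, 358.0, 23.0, 6.0]] mean [482.1 325.3  17.1   3.3]
handle tri [[389.0, -309.0, 53.0, 5.0], [392.0, -330.0, 53.0, 5.0], [473.0, -308.0, 55.0, 1.0], [470.0, -289.0, 57.0, 2.0]] mean [ 431.1 -309.    54.3    3.3]
```

The masks fit the outlines. Heights come out right too: board top 58 (61 stated), strip top 17 (20) and handle 54 (within 44–64). Next I triangulate the lever ball and buttons, then work out the first move.

```bash
cat > g.py <<'E'
from h import *
def go(p,yaw=None,rot=None,state=None):
    "tool-frame shift (cm) and rotvec to reach p with tool down, y-axis at yaw deg"
    s=manip.observe(); A=R.from_quat(s['ee_rot'])
    print('t',round(s['time'],2),'tcp',np.round(s['eef_pos']*1000,1),'F',np.round(s['contact_force'],1),'open',round(s['opening']*1000,1))
    y=np.radians(yaw); Y=np.array([np.cos(y),np.sin(y),0]);Z=np.array([0,0,-1.]) if rot is None else rot
    B=R.from_matrix(np.c_[np.cross(Y,Z),Y,Z])
    print('shift cm (tool axes now)',np.round(A.inv().apply(np.array(p)/1000-s['eef_pos'])*100,2),'(after turn)',np.round(B.inv().apply(np.array(p)/1000-s['eef_pos'])*100,2),'rotvec',np.round((A.inv()*B).as_rotvec(),3))
E
cat > m3.py <<'E'
from m1 import *
pt={'ball':(246,177.5),'L':(208,172),'R':(285.5,172)};ps={'ball':(263,153),'L':(247,157),'R':(302,190)}
im=[cv2.resize(C['top']['image'][130:200,175:315],None,fx=5,fy=5,interpolation=cv2.INTER_CUBIC),cv2.resize(C['side']['image'][125:205,220:340],None,fx=5,fy=5,interpolation=cv2.INTER_CUBIC)]
for n,x0,y0 in(('top',185,140),('side',225,130)):
    g=cv2.cvtColor(C[n]['image'],cv2.COLOR_RGB2GRAY); sub=(g[y0:y0+75,x0:x0+115]<60).astype(np.uint8)
    k,l,st,ce=cv2.connectedComponentsWithStats(sub)
    for i in range(1,k):
        if st[i,4]>25: print(n,st[i]+[x0,y0,0,0,0],np.round(ce[i]+[x0,y0],1))
save('m3.png',np.vstack([np.pad(im[0],((0,0),(0,0),(0,0))),np.pad(im[1],((0,0),(0,100),(0,0)))]),0.77)
E
python3 m3.py|tail -n +9; python3 -c "
from g import *; go([481.5,323,110],79.5)"
```

```text
top [235 160  23  32 496] [244.3 177.8]
top [204 171  16  12  48] [214.3 177.3]
top [275 171  22  12  61] [285.7 177.2]
side [237 148  31  19 221] [254.1 157.1]
side [255 169  32  34 488] [266.6 185.8]
side [290 179  24  23 180] [303.8 193.5]
t 0.1 tcp [176.6 651.1 204.8] F [-0.1  0.   0.7] open 93.9
shift cm (tool axes now) [-38.01 -23.67   9.51] (after turn) [-35.96 -26.7    9.48] rotvec [-0.001  0.    -0.082]
```

View pics/m3.png

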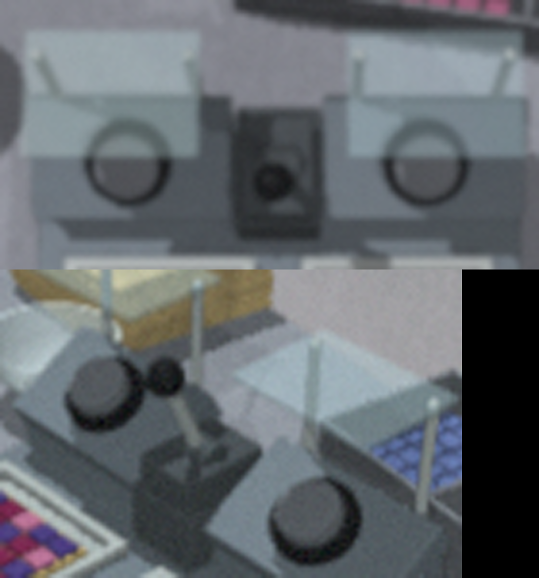

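Cap centres in the top view are (208.0,172.3) left and (285.9,172.3) right, with the ball at (245.4,177.3). In the side view they are (247.3,156.9), (300.5,188.9) and (262.6,153.1).

```bash
python3 - <<'E' | tail -n 6
from m1 import *
T=tri(C['top'],[(208,172.3),(285.9,172.3),(245.4,177.3)],C['side'],[(247.3,156.9),(300.5,188.9),(262.6,153.1)])*1000
print(np.round(T,1))
L,Rr,b=T[:,:3]; v=(L-Rr)[:2]; yaw=np.degrees(np.arctan2(-v[0],v[1])); print('sep',np.linalg.norm(v),'yaw',yaw)
y=np.radians(8.5); X=np.array([np.cos(y),np.sin(y)]);Y=np.array([-X[1],X[0]])
m=(L+Rr)[:2]/2-143*X; print('origin',m,'board in machine',(np.array([515.5,-50])-m)@X,(np.array([515.5,-50])-m)@Y,'ball',(b[:2]-m)@X,(b[:2]-m)@Y)
E
```

```text
top panel 1750.0 [[233, 208], [233, 262], [198, 262], [200, 206]]
[[ 6.351e+02  1.583e+02  1.207e+02  1.000e-01]
 [ 6.640e+02 -4.400e+01  1.254e+02  3.800e+00]
 [ 6.166e+02  5.320e+01  1.928e+02  1.300e+00]]
sep 204.3691345254763 yaw 8.123399277480265
origin [508.13380406  36.00167582] board in machine -5.426572423139181 -86.14581474087801 ball 109.77022481400904 0.9356481509735881
```

Request:
jog_arm --motion '[{"az": -0.082,"x": -1,"y": -0.7},{"x": -3.5,"y": -2.6,"z": 0.9},{"x": -3.5,"y": -2.6,"z": 0.9},{"x": -3.5,"y": -2.6,"z": 0.9},{"x": -3.5,"y": -2.6,"z": 0.9},{"x": -3.5,"y": -2.6,"z": 0.9},{"x": -3.5,"y": -2.6,"z": 1},{"x": -3.5,"y": -2.6,"z": 1},{"x": -3.5,"y": -2.6,"z": 1},{"x": -3.5,"y": -2.6,"z": 1},{"x": -3.5,"y": -2.6,"z": 1},{},{}]' --squeeze 25

```text
$.motion[0]: bad value
```

Request:
jog_arm --motion '[{"ax": 0,"ay": 0,"az": -0.082,"x": -1,"y": -0.7,"z": 0,"hand": 1},{"ax": 0,"ay": 0,"az": 0,"x": -3.5,"y": -2.6,"z": 0.9,"hand": 1},{"ax": 0,"ay": 0,"az": 0,"x": -3.5,"y": -2.6,"z": 0.9,"hand": 1},{"ax": 0,"ay": 0,"az": 0,"x": -3.5,"y": -2.6,"z": 0.9,"hand": 1},{"ax": 0,"ay": 0,"az": 0,"x": -3.5,"y": -2.6,"z": 0.9,"hand": 1},{"ax": 0,"ay": 0,"az": 0,"x": -3.5,"y": -2.6,"z": 0.9,"hand": 1},{"ax": 0,"ay": 0,"az": 0,"x": -3.5,"y": -2.6,"z": 1,"hand": 1},{"ax": 0,"ay": 0,"az": 0,"x": -3.5,"y": -2.6,"z": 1,"hand": 1},{"ax": 0,"ay": 0,"az": 0,"x": -3.5,"y": -2.6,"z": 1,"hand": 1},{"ax": 0,"ay": 0,"az": 0,"x": -3.5,"y": -2.6,"z": 1,"hand": 1},{"ax": 0,"ay": 0,"az": 0,"x": -3.5,"y": -2.6,"z": 1,"hand": 1},{"ax": 0,"ay": 0,"az": 0,"x": 0,"y": 0,"z": 0,"hand": 1},{"ax": 0,"ay": 0,"az": 0,"x": 0,"y": 0,"z": 0,"hand": 1}]' --squeeze 25

```text
time: 1.72
eef_pos: [0.481, 0.323, 0.1103]
ee_rot: [0.091, 0.996, -0.0, -0.0]
contact_force: [0.1, 0.4, -0.8]
opening: 0.0942
```

```bash
python3 - <<'E' | tail -n 9
from m1 import *
print('btnR top/side @136',onz(C['top'],[(285.9,172.3)],.136),onz(C['side'],[(300.5,188.9)],.136))
from g import *; go([481.5,323,5],79.5)
c=cam('side'); t=cam('top'); save('a.png',np.hstack([c['image'][100:290,60:310],t['image'][130:320,70:320]]),1.6)
E
```

```text
side handle 438.5 [[305, 321], [275, 352], [267, 344], [298, 314]]
side panel 1222.5 [[240, 197], [192, 223], [172, 205], [218, 181]]
top board 2053.5 [[296, 203], [296, 261], [260, 261], [260, 203]]
top strip 639.5 [[162, 204], [142, 252], [128, 246], [148, 198]]
top handle 204.0 [[371, 263], [377, 294], [369, 294], [364, 263]]
top panel 1750.0 [[233, 208], [233, 262], [198, 262], [200, 206]]
btnR top/side @136 [[ 0.66251184 -0.04458342  0.136     ]] [[ 0.65264518 -0.05464118  0.136     ]]
t 1.73 tcp [481.  323.  110.3] F [ 0.1  0.4 -0.8] open 94.2
shift cm (tool axes now) [-6.000e-02  1.000e-02  1.053e+01] (after turn) [-5.000e-02  1.000e-02  1.053e+01] rotvec [-0.    -0.001  0.   ]
```

View pics/a.png

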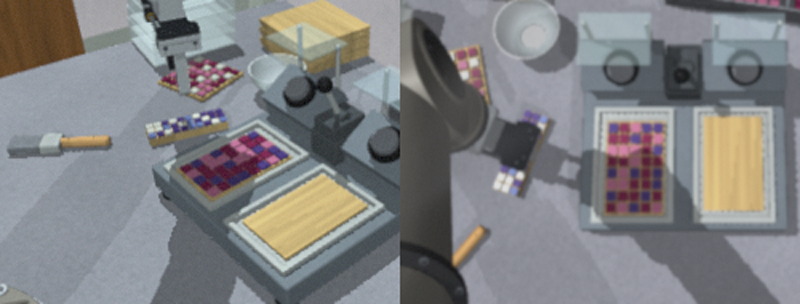

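The gripper sits centred over the strip and in line with it: top crop (520,145), side crop (185,85). Now down and grip.

Request:
jog_arm --motion '[{"ax": 0,"ay": 0,"az": 0,"x": 0,"y": 0,"z": 2,"hand": 1},{"ax": 0,"ay": 0,"az": 0,"x": 0,"y": 0,"z": 2,"hand": 1},{"ax": 0,"ay": 0,"az": 0,"x": 0,"y": 0,"z": 2,"hand": 1},{"ax": 0,"ay": 0,"az": 0,"x": 0,"y": 0,"z": 2,"hand": 1},{"ax": 0,"ay": 0,"az": 0,"x": 0,"y": 0,"z": 1.5,"hand": 1},{"ax": 0,"ay": 0,"az": 0,"x": 0,"y": 0,"z": 1,"hand": 1},{"ax": 0,"ay": 0,"az": 0,"x": 0,"y": 0,"z": 0,"hand": 1},{"ax": 0,"ay": 0,"az": 0,"x": 0,"y": 0,"z": 0,"hand": 0.3},{"ax": 0,"ay": 0,"az": 0,"x": 0,"y": 0,"z": 0,"hand": 0.3},{"ax": 0,"ay": 0,"az": 0,"x": 0,"y": 0,"z": 0,"hand": 0.3},{"ax": 0,"ay": 0,"az": 0,"x": 0,"y": 0,"z": 0,"hand": 0.3},{"ax": 0,"ay": 0,"az": 0,"x": 0,"y": 0,"z": 0,"hand": 0.3},{"ax": 0,"ay": 0,"az": 0,"x": 0,"y": 0,"z": 0,"hand": 0.3}]' --squeeze 25

```text
time: 3.45
eef_pos: [0.4814, 0.3227, 0.0055]
ee_rot: [0.091, 0.996, -0.0, -0.0]
contact_force: [-1.2, -0.7, 1.7]
opening: 0.0456
```

Request:
jog_arm --motion '[{"ax": 0,"ay": 0,"az": 0,"x": 0,"y": 0,"z": -1,"hand": 0.3},{"ax": 0,"ay": 0,"az": 0,"x": 0,"y": 0,"z": -3,"hand": 0.3},{"ax": 0,"ay": 0,"az": 0,"x": 0,"y": 0,"z": -4,"hand": 0.3},{"ax": 0,"ay": 0,"az": 0,"x": 0,"y": 0,"z": -4,"hand": 0.3},{"ax": 0,"ay": 0,"az": 0,"x": 0,"y": 0,"z": -3,"hand": 0.3},{"ax": 0,"ay": 0,"az": -0.11,"x": 0,"y": 0,"z": 0,"hand": 0.3},{"ax": 0,"ay": 0,"az": -0.11,"x": 0,"y": 0,"z": 0,"hand": 0.3},{"ax": 0,"ay": 0,"az": -0.112,"x": 0,"y": 0,"z": 0,"hand": 0.3},{"ax": 0,"ay": 0,"az": 0,"x": 0.2,"y": -2.4,"z": 0,"hand": 0.3},{"ax": 0,"ay": 0,"az": 0,"x": 0.2,"y": -4,"z": 0,"hand": 0.3},{"ax": 0,"ay": 0,"az": 0,"x": 0.2,"y": -4,"z": 0,"hand": 0.3},{"ax": 0,"ay": 0,"az": 0,"x": 0.2,"y": -4,"z": 0,"hand": 0.3},{"ax": 0,"ay": 0,"az": 0,"x": 0.2,"y": -4,"z": 0,"hand": 0.3},{"ax": 0,"ay": 0,"az": 0,"x": 0.2,"y": -4,"z": 0,"hand": 0.3},{"ax": 0,"ay": 0,"az": 0,"x": 0.2,"y": -4,"z": 0,"hand": 0.3},{"ax": 0,"ay": 0,"az": 0,"x": 0.2,"y": -4,"z": 0,"hand": 0.3},{"ax": 0,"ay": 0,"az": 0,"x": 0.3,"y": -4,"z": 0,"hand": 0.3},{"ax": 0,"ay": 0,"az": 0,"x": 0.2,"y": -3,"z": 0,"hand": 0.3},{"ax": 0,"ay": 0,"az": 0,"x": 0,"y": 0,"z": 0,"hand": 0.3},{"ax": 0,"ay": 0,"az": 0,"x": 0,"y": 0,"z": 0,"hand": 0.3}]'

```text
time: 5.95
eef_pos: [0.5158, -0.0502, 0.1557]
ee_rot: [-0.074, 0.997, 0.0, -0.0]
contact_force: [0.2, 0.6, -1.3]
opening: 0.0459
```

```bash
python3 - <<'E'
from g import *; go([515.5,-50,68],98.5)
c=cam('side'); t=cam('top'); save('b.png',np.hstack([c['image'][90:290,150:350],t['image'][130:330,170:370]]),2)
E
```

```text
t 5.95 tcp [515.8 -50.2 155.7] F [ 0.2  0.6 -1.3] open 45.9
shift cm (tool axes now) [0.02 0.02 8.77] (after turn) [0.02 0.03 8.77] rotvec [ 0.    -0.    -0.001]
```

View pics/b.png

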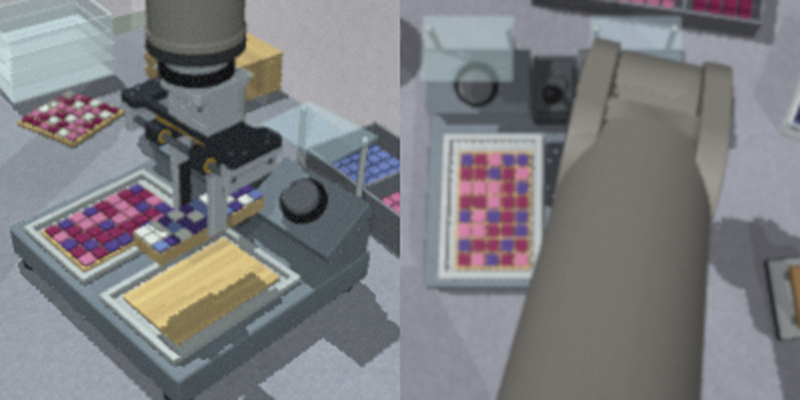

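The strip is held level, above the board and in line with it (side crop (200,230)). I'll lower it fast, then slowly.

Request:
jog_arm --motion '[{"ax": 0,"ay": 0,"az": 0,"x": 0,"y": 0,"z": 2,"hand": 0.3},{"ax": 0,"ay": 0,"az": 0,"x": 0,"y": 0,"z": 2,"hand": 0.3},{"ax": 0,"ay": 0,"az": 0,"x": 0,"y": 0,"z": 2,"hand": 0.3},{"ax": 0,"ay": 0,"az": 0,"x": 0,"y": 0,"z": 1.2,"hand": 0.3},{"ax": 0,"ay": 0,"az": 0,"x": 0,"y": 0,"z": 0.8,"hand": 0.3},{"ax": 0,"ay": 0,"az": 0,"x": 0,"y": 0,"z": 0.3,"hand": 0.3},{"ax": 0,"ay": 0,"az": 0,"x": 0,"y": 0,"z": 0.2,"hand": 0.3},{"ax": 0,"ay": 0,"az": 0,"x": 0,"y": 0,"z": 0,"hand": 0.3},{"ax": 0,"ay": 0,"az": 0,"x": 0,"y": 0,"z": 0,"hand": 0.3}]'

```text
time: 7.18
eef_pos: [0.5164, -0.0502, 0.0708]
ee_rot: [-0.075, 0.997, 0.0, 0.0]
contact_force: [-0.4, -0.0, -1.9]
opening: 0.0456
```

Request:
jog_arm --motion '[{"ax": 0,"ay": 0,"az": 0,"x": 0,"y": 0,"z": 0.1,"hand": 0.3},{"ax": 0,"ay": 0,"az": 0,"x": 0,"y": 0,"z": 0.1,"hand": 0.3},{"ax": 0,"ay": 0,"az": 0,"x": 0,"y": 0,"z": 0.1,"hand": 0.3},{"ax": 0,"ay": 0,"az": 0,"x": 0,"y": 0,"z": 0.05,"hand": 0.3},{"ax": 0,"ay": 0,"az": 0,"x": 0,"y": 0,"z": 0.05,"hand": 0.3},{"ax": 0,"ay": 0,"az": 0,"x": 0,"y": 0,"z": 0,"hand": 0.3},{"ax": 0,"ay": 0,"az": 0,"x": 0,"y": 0,"z": 0,"hand": 0.3}]'

```text
time: 8.05
eef_pos: [0.5162, -0.0502, 0.0665]
ee_rot: [-0.074, 0.997, -0.0, -0.0]
contact_force: [-1.2, 0.4, -0.1]
opening: 0.0462
```

Request:
jog_arm --motion '[{"ax": 0,"ay": 0,"az": 0,"x": 0,"y": 0,"z": 0.05,"hand": 0.3},{"ax": 0,"ay": 0,"az": 0,"x": 0,"y": 0,"z": 0,"hand": 0.3},{"ax": 0,"ay": 0,"az": 0,"x": 0,"y": 0,"z": 0,"hand": 0.3}]'

```text
time: 8.43
eef_pos: [0.5162, -0.0502, 0.0664]
ee_rot: [-0.074, 0.997, 0.0, 0.0]
contact_force: [-4.7, 0.2, 11.5]
opening: 0.0459
```

Request:
jog_arm --motion '[{"ax": 0,"ay": 0,"az": 0,"x": 0,"y": 0,"z": -0.05,"hand": 0.68},{"ax": 0,"ay": 0,"az": 0,"x": 0,"y": 0,"z": 0,"hand": 0.68},{"ax": 0,"ay": 0,"az": 0,"x": 0,"y": 0,"z": 0,"hand": 0.68},{"ax": 0,"ay": 0,"az": 0,"x": 0,"y": 0,"z": 0,"hand": 0.68},{"ax": 0,"ay": 0,"az": 0,"x": 0,"y": 0,"z": -1,"hand": 0.68},{"ax": 0,"ay": 0,"az": 0,"x": 0,"y": 0,"z": -3,"hand": 0.68},{"ax": 0,"ay": 0,"az": 0,"x": 0,"y": 0,"z": -4,"hand": 0.68},{"ax": 0,"ay": 0,"az": 0,"x": 0,"y": 0,"z": -4,"hand": 0.68},{"ax": 0,"ay": 0,"az": 0,"x": 0,"y": 0,"z": 0,"hand": 0.68}]'

```text
time: 9.55
eef_pos: [0.5178, -0.0503, 0.1898]
ee_rot: [-0.074, 0.997, 0.0, 0.003]
contact_force: [0.7, 0.3, -1.6]
opening: 0.0639
```

```bash
python3 -c "
from g import *; go([430,-308,110],105)"
```

```text
t 9.55 tcp [517.8 -50.3 189.8] F [ 0.7  0.3 -1.6] open 63.9
shift cm (tool axes now) [ 12.55 -24.18   7.92] (after turn) [ 15.15 -22.61   7.98] rotvec [-0.     0.005 -0.113]
```

Above the float's handle:

Request:
jog_arm --motion '[{"ax": 0,"ay": 0,"az": -0.113,"x": 0,"y": 0,"z": 0,"hand": 0.68},{"ax": 0,"ay": 0,"az": 0,"x": 1.7,"y": -2.5,"z": 0,"hand": 0.68},{"ax": 0,"ay": 0,"az": 0,"x": 2.7,"y": -4,"z": 0,"hand": 0.68},{"ax": 0,"ay": 0,"az": 0,"x": 2.7,"y": -4,"z": 0,"hand": 0.68},{"ax": 0,"ay": 0,"az": 0,"x": 2.7,"y": -4,"z": 2,"hand": 0.68},{"ax": 0,"ay": 0,"az": 0,"x": 2.7,"y": -4,"z": 3,"hand": 0.68},{"ax": 0,"ay": 0,"az": 0,"x": 2.7,"y": -4.1,"z": 2.5,"hand": 0.68},{"ax": 0,"ay": 0,"az": 0,"x": 0,"y": 0,"z": 0,"hand": 0.68},{"ax": 0,"ay": 0,"az": 0,"x": 0,"y": 0,"z": 0,"hand": 0.68}]'

```text
time: 10.68
eef_pos: [0.4278, -0.3075, 0.1112]
ee_rot: [-0.13, 0.991, 0.0, -0.0]
contact_force: [0.5, 0.9, -0.5]
opening: 0.0639
```

```bash
cat > m4.py <<'E'
from g import *; go([430,-308,40],105)
t=cam('top'); c=cam('side')
hsv=cv2.cvtColor(t['image'],cv2.COLOR_RGB2HSV).astype(int)
g=t['image']; save('c.png',np.hstack([c['image'][130:370,170:370],t['image'][145:385,230:430]]),2)
np.savez('pics/side1',**c);np.savez('pics/top1',**t)
E
python3 m4.py
```

```text
t 10.68 tcp [ 427.8 -307.5  111.2] F [ 0.5  0.9 -0.5] open 63.9
shift cm (tool axes now) [-0.21 -0.11  7.12] (after turn) [-0.2  -0.1   7.12] rotvec [ 0.001 -0.001 -0.   ]Traceback (most recent call last):
  File "m4.py", line 4, in <module>
    g=t['image']; save('c.png',np.hstack([c['image'][130:370,170:370],t['image'][145:385,230:430]]),2)
                               ~~~~~~~~~^^^^^^^^^^^^^^^^^^^^^^^^^^^^^^^^^^^^^^^^^^^^^^^^^^^^^^^^^^^
    return _nx.concatenate(arrs, 1, dtype=dtype, casting=casting)
           ~~~~~~~~~~~~~~~^^^^^^^^^^^^^^^^^^^^^^^^^^^^^^^^^^^^^^^
ValueError: all the input array dimensions except for the concatenation axis must match exactly, but along dimension 0, the array at index 0 has size 240 and the array at index 1 has size 239
```

```bash
sed -i 's/145:385,230/140:380,230/' m4.py; python3 m4.py
```

```text
t 10.78 tcp [ 428.6 -306.9  111.8] F [ 0.2 -0.4 -0.2] open 63.8
shift cm (tool axes now) [-0.1  -0.14  7.18] (after turn) [-0.11 -0.14  7.18] rotvec [0.    0.001 0.002]
```

View pics/c.png

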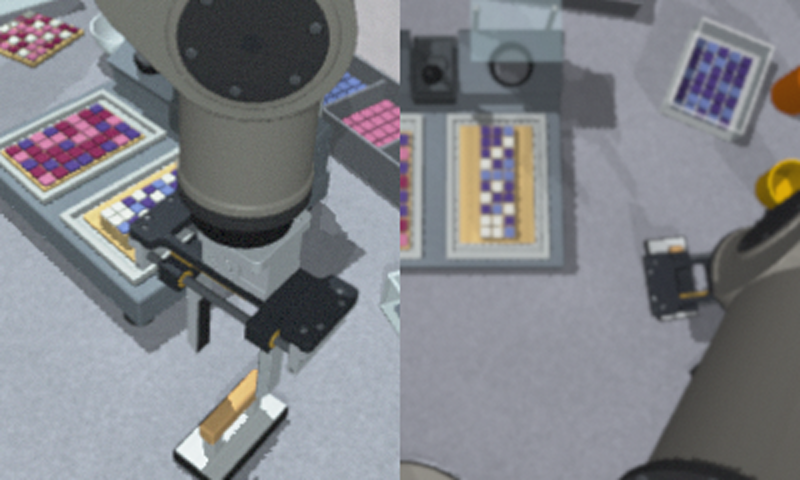

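The strip lies lengthways in the middle of the board (top crop, strip x 480–516, board x 460–534), and the gripper straddles the handle bar. Down and grip.

Request:
jog_arm --motion '[{"ax": 0,"ay": 0,"az": 0,"x": -0.1,"y": -0.1,"z": 1.5,"hand": 0.68},{"ax": 0,"ay": 0,"az": 0,"x": 0,"y": 0,"z": 2,"hand": 0.68},{"ax": 0,"ay": 0,"az": 0,"x": 0,"y": 0,"z": 2,"hand": 0.68},{"ax": 0,"ay": 0,"az": 0,"x": 0,"y": 0,"z": 1.2,"hand": 0.68},{"ax": 0,"ay": 0,"az": 0,"x": 0,"y": 0,"z": 0.6,"hand": 0.68},{"ax": 0,"ay": 0,"az": 0,"x": 0,"y": 0,"z": 0,"hand": 0.4},{"ax": 0,"ay": 0,"az": 0,"x": 0,"y": 0,"z": 0,"hand": 0.05},{"ax": 0,"ay": 0,"az": 0,"x": 0,"y": 0,"z": 0,"hand": 0.05},{"ax": 0,"ay": 0,"az": 0,"x": 0,"y": 0,"z": 0,"hand": 0.05},{"ax": 0,"ay": 0,"az": 0,"x": 0,"y": 0,"z": 0,"hand": 0.05},{"ax": 0,"ay": 0,"az": 0,"x": 0,"y": 0,"z": 0,"hand": 0.05},{"ax": 0,"ay": 0,"az": 0,"x": 0,"y": 0,"z": 0,"hand": 0.05}]' --squeeze 30

```text
time: 12.38
eef_pos: [0.4293, -0.3089, 0.0386]
ee_rot: [-0.131, 0.991, -0.0, 0.0]
contact_force: [0.5, -3.4, 1.8]
opening: 0.0178
```

```bash
python3 - <<'E'
from g import *; go([515.5,-50,190],98.5)
t=dict(np.load('pics/top1.npz'));x0,y0,x1,y1=255,195,305,270
L=t['image'].astype(int);H=cv2.cvtColor(t['image'],cv2.COLOR_RGB2HSV).astype(int)
wood=(H[...,0]>8)&(H[...,0]<28)&(H[...,1]>60)&(H[...,2]>90)
yy,xx=np.mgrid[0:384,0:512]
core=(xx>=262)&(xx<=294)&(yy>204)&(yy<259)&~wood
m=cv2.morphologyEx(core.astype(np.uint8),cv2.MORPH_OPEN,np.ones((3,3)))
ct=max(cv2.findContours(m,0,2)[0],key=cv2.contourArea); q=cv2.approxPolyN(cv2.convexHull(ct),4,ensure_convex=True).reshape(-1,2); print(q.tolist())
P=onz(t,q,.081)*1000; print(np.round(P.mean(0),1),cv2.minAreaRect(P[:,:2].astype(np.float32)))
E
```

```text
t 12.38 tcp [ 429.3 -308.9   38.6] F [ 0.5 -3.4  1.8] open 17.8
shift cm (tool axes now) [-15.03  22.77 -15.15] (after turn) [-12.35  24.33 -15.14] rotvec [-0.001  0.     0.114]
[[287, 205], [287, 258], [270, 258], [270, 205]]
[515.3 -49.5  81. ] ((515.3455810546875, -49.836952209472656), (141.89491271972656, 45.83439636230469), 8.553630828857422)
```

Request:
jog_arm --motion '[{"ax": 0,"ay": 0,"az": 0,"x": 0,"y": 0,"z": -1,"hand": 0.05},{"ax": 0,"ay": 0,"az": 0,"x": 0,"y": 0,"z": -3,"hand": 0.05},{"ax": 0,"ay": 0,"az": 0,"x": 0,"y": 0,"z": -4,"hand": 0.05},{"ax": 0,"ay": 0,"az": 0,"x": 0,"y": 0,"z": -4,"hand": 0.05},{"ax": 0,"ay": 0,"az": 0,"x": 0,"y": 0,"z": -2,"hand": 0.05},{"ax": 0,"ay": 0,"az": 0.114,"x": 0,"y": 0,"z": -1,"hand": 0.05},{"ax": 0,"ay": 0,"az": 0,"x": -1.2,"y": 2.3,"z": 0,"hand": 0.05},{"ax": 0,"ay": 0,"az": 0,"x": -2,"y": 4,"z": 0,"hand": 0.05},{"ax": 0,"ay": 0,"az": 0,"x": -2,"y": 4,"z": 0,"hand": 0.05},{"ax": 0,"ay": 0,"az": 0,"x": -2,"y": 4,"z": 0,"hand": 0.05},{"ax": 0,"ay": 0,"az": 0,"x": -2,"y": 4,"z": 0,"hand": 0.05},{"ax": 0,"ay": 0,"az": 0,"x": -2,"y": 4,"z": 0,"hand": 0.05},{"ax": 0,"ay": 0,"az": 0,"x": -1.2,"y": 2,"z": 0,"hand": 0.05},{"ax": 0,"ay": 0,"az": 0,"x": 0,"y": 0,"z": 0,"hand": 0.05},{"ax": 0,"ay": 0,"az": 0,"x": 0,"y": 0,"z": 0,"hand": 0.05}]'

```text
time: 14.25
eef_pos: [0.5152, -0.0505, 0.1885]
ee_rot: [-0.074, 0.997, -0.0, -0.0]
contact_force: [0.3, -0.7, -5.9]
opening: 0.0176
```

```bash
python3 - <<'E'
from g import *; go([515.5,-50,120],98.5)
c=cam('side'); save('d.png',c['image'][110:290,190:350],3)
E
```

```text
t 14.25 tcp [515.2 -50.5 188.5] F [ 0.3 -0.7 -5.9] open 17.6
shift cm (tool axes now) [-0.04  0.05  6.85] (after turn) [-0.04  0.05  6.85] rotvec [-0.    -0.001 -0.001]
```

View pics/d.png

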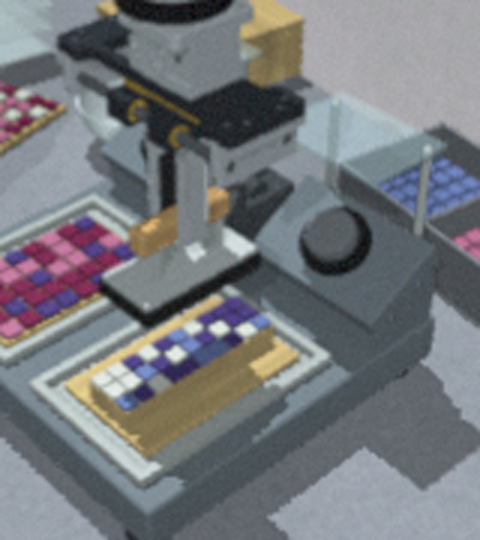

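The float hangs level over the strip and is gripped mid-bar (180,225). Lowering: contact should come at TCP z of about 119.5.

Request:
jog_arm --motion '[{"ax": 0,"ay": 0,"az": 0,"x": 0,"y": 0.05,"z": 1.5,"hand": 0.05},{"ax": 0,"ay": 0,"az": 0,"x": 0,"y": 0,"z": 2,"hand": 0.05},{"ax": 0,"ay": 0,"az": 0,"x": 0,"y": 0,"z": 1.5,"hand": 0.05},{"ax": 0,"ay": 0,"az": 0,"x": 0,"y": 0,"z": 0.8,"hand": 0.05},{"ax": 0,"ay": 0,"az": 0,"x": 0,"y": 0,"z": 0.4,"hand": 0.05},{"ax": 0,"ay": 0,"az": 0,"x": 0,"y": 0,"z": 0.2,"hand": 0.05},{"ax": 0,"ay": 0,"az": 0,"x": 0,"y": 0,"z": 0.1,"hand": 0.05},{"ax": 0,"ay": 0,"az": 0,"x": 0,"y": 0,"z": 0.1,"hand": 0.05},{"ax": 0,"ay": 0,"az": 0,"x": 0,"y": 0,"z": 0.1,"hand": 0.05},{"ax": 0,"ay": 0,"az": 0,"x": 0,"y": 0,"z": 0,"hand": 0.05},{"ax": 0,"ay": 0,"az": 0,"x": 0,"y": 0,"z": 0,"hand": 0.05}]'

```text
time: 15.68
eef_pos: [0.5159, -0.0495, 0.1215]
ee_rot: [-0.074, 0.997, -0.0, -0.0]
contact_force: [0.4, -0.3, -5.4]
opening: 0.0178
```

Request:
jog_arm --motion '[{"ax": 0,"ay": 0,"az": 0,"x": 0,"y": 0,"z": 0.06,"hand": 0.05},{"ax": 0,"ay": 0,"az": 0,"x": 0,"y": 0,"z": 0.06,"hand": 0.05},{"ax": 0,"ay": 0,"az": 0,"x": 0,"y": 0,"z": 0.05,"hand": 0.05},{"ax": 0,"ay": 0,"az": 0,"x": 0,"y": 0,"z": 0,"hand": 0.05},{"ax": 0,"ay": 0,"az": 0,"x": 0,"y": 0,"z": 0,"hand": 0.05}]'

```text
time: 16.3
eef_pos: [0.5159, -0.0495, 0.1198]
ee_rot: [-0.074, 0.997, -0.0, 0.0]
contact_force: [0.2, -0.5, -5.6]
opening: 0.0176
```

Request:
jog_arm --motion '[{"ax": 0,"ay": 0,"az": 0,"x": 0,"y": 0,"z": 0.03,"hand": 0.05},{"ax": 0,"ay": 0,"az": 0,"x": 0,"y": 0,"z": 0.03,"hand": 0.05},{"ax": 0,"ay": 0,"az": 0,"x": 0,"y": 0,"z": 0,"hand": 0.05},{"ax": 0,"ay": 0,"az": 0,"x": 0,"y": 0,"z": 0,"hand": 0.05}]'

```text
time: 16.8
eef_pos: [0.5159, -0.0496, 0.1195]
ee_rot: [-0.074, 0.997, 0.0, 0.0]
contact_force: [-4.4, -1.4, 5.6]
opening: 0.0176
```

Contact is at 5.6 N. Now release, lift, and go in front of the lever.

Request:
jog_arm --motion '[{"ax": 0,"ay": 0,"az": 0,"x": 0,"y": 0,"z": -0.04,"hand": 0.4},{"ax": 0,"ay": 0,"az": 0,"x": 0,"y": 0,"z": 0,"hand": 0.45},{"ax": 0,"ay": 0,"az": 0,"x": 0,"y": 0,"z": 0,"hand": 0.45},{"ax": 0,"ay": 0,"az": 0,"x": 0,"y": 0,"z": 0,"hand": 0.45},{"ax": 0,"ay": 0,"az": 0,"x": 0,"y": 0,"z": -1,"hand": 0.45},{"ax": 0,"ay": 0,"az": 0,"x": 0,"y": 0,"z": -3,"hand": 0.45},{"ax": 0,"ay": 0,"az": 0,"x": 0,"y": 0,"z": -3,"hand": 0.45},{"ax": 0,"ay": 0,"az": 0,"x": 0,"y": 0,"z": -3,"hand": 0},{"ax": 0,"ay": 0,"az": 0,"x": 0,"y": 0,"z": 0,"hand": 0},{"ax": 0,"ay": 0,"az": 0,"x": 0,"y": 0,"z": 0,"hand": 0}]' --squeeze 20

```text
time: 18.05
eef_pos: [0.5157, -0.0494, 0.2195]
ee_rot: [-0.074, 0.997, 0.0, 0.0]
contact_force: [-0.1, 0.1, -1.3]
opening: 0.0158
```

```bash
python3 - <<'E'
from g import *; go([562.2,45.1,182],98.5)
E
```

```text
t 18.05 tcp [515.7 -49.4 219.5] F [-0.1  0.1 -1.3] open 15.8
shift cm (tool axes now) [-6.    8.66  3.75] (after turn) [-6.    8.66  3.75] rotvec [ 0.  0. -0.]
```

Request:
jog_arm --motion '[{"ax": 0,"ay": 0,"az": 0,"x": 0,"y": 2,"z": 0,"hand": 0},{"ax": 0,"ay": 0,"az": 0,"x": -1,"y": 3.5,"z": 0,"hand": 0},{"ax": 0,"ay": 0,"az": 0,"x": -2,"y": 3.2,"z": 0,"hand": 0},{"ax": 0,"ay": 0,"az": 0,"x": -2,"y": 0,"z": 1.8,"hand": 0},{"ax": 0,"ay": 0,"az": 0,"x": -1,"y": 0,"z": 1.9,"hand": 0},{"ax": 0,"ay": 0,"az": 0,"x": 0,"y": 0,"z": 0,"hand": 0},{"ax": 0,"ay": 0,"az": 0,"x": 0,"y": 0,"z": 0,"hand": 0}]'

```text
time: 18.92
eef_pos: [0.5619, 0.0447, 0.1826]
ee_rot: [-0.073, 0.997, -0.0, -0.0]
contact_force: [0.5, -1.0, -0.6]
opening: 0.0004
```

```bash
python3 - <<'E'
from g import *; go([616.6+65*.989,53.2+65*.148,182],98.5)
c=cam('side'); t=cam('top'); save('e.png',np.hstack([c['image'][60:260,190:350],t['image'][110:310,190:350]]),2.5)
E
```

```text
t 18.93 tcp [561.9  44.7 182.6] F [ 0.5 -1.  -0.6] open 0.4
shift cm (tool axes now) [-12.04   0.04   0.05] (after turn) [-12.04   0.03   0.06] rotvec [-0.    -0.001 -0.001]
```

View pics/e.png

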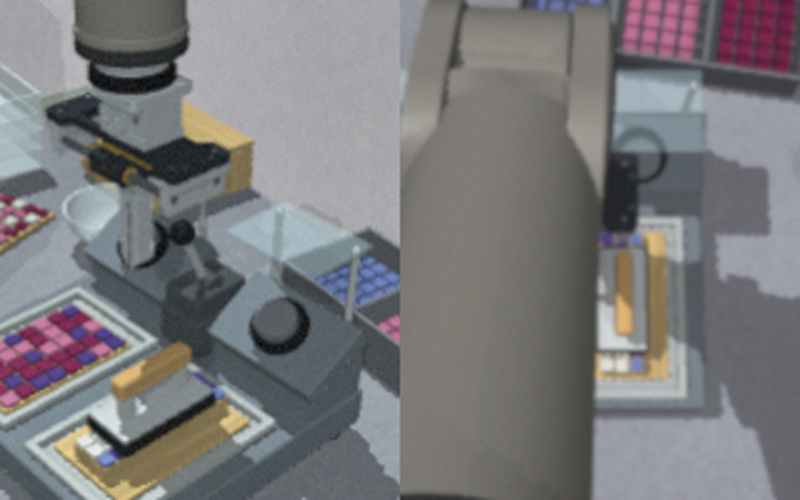

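The closed fingers stand in front of the ball (side crop, finger (138,235), ball (182,232)). The float sits flat on the strip. Push the lever.

Request:
jog_arm --motion '[{"ax": 0,"ay": 0,"az": 0,"x": -1.5,"y": 0,"z": 0,"hand": 0},{"ax": 0,"ay": 0,"az": 0,"x": -1,"y": 0,"z": 0,"hand": 0},{"ax": 0,"ay": 0,"az": 0,"x": -0.7,"y": 0,"z": 0,"hand": 0},{"ax": 0,"ay": 0,"az": 0,"x": -0.7,"y": 0,"z": 0,"hand": 0},{"ax": 0,"ay": 0,"az": 0,"x": -0.7,"y": 0,"z": 0,"hand": 0},{"ax": 0,"ay": 0,"az": 0,"x": -0.7,"y": 0,"z": 0,"hand": 0},{"ax": 0,"ay": 0,"az": 0,"x": -0.7,"y": 0,"z": 0,"hand": 0},{"ax": 0,"ay": 0,"az": 0,"x": -0.7,"y": 0,"z": 0,"hand": 0},{"ax": 0,"ay": 0,"az": 0,"x": -0.7,"y": 0,"z": 0,"hand": 0},{"ax": 0,"ay": 0,"az": 0,"x": -0.7,"y": 0,"z": 0,"hand": 0},{"ax": 0,"ay": 0,"az": 0,"x": -0.7,"y": 0,"z": 0,"hand": 0},{"ax": 0,"ay": 0,"az": 0,"x": -0.5,"y": 0,"z": 0,"hand": 0},{"ax": 0,"ay": 0,"az": 0,"x": 0,"y": 0,"z": 0,"hand": 0}]'

```text
time: 20.65
eef_pos: [0.6547, 0.0592, 0.1825]
ee_rot: [-0.074, 0.997, -0.0, 0.0]
contact_force: [0.1, -0.3, -0.4]
opening: 0.0002
```

Request:
jog_arm --motion '[{"ax": 0,"ay": 0,"az": 0,"x": -0.3,"y": 0,"z": 0,"hand": 0},{"ax": 0,"ay": 0,"az": 0,"x": -0.2,"y": 0,"z": 0,"hand": 0},{"ax": 0,"ay": 0,"az": 0,"x": -0.2,"y": 0,"z": 0,"hand": 0},{"ax": 0,"ay": 0,"az": 0,"x": -0.2,"y": 0,"z": 0,"hand": 0}]'

```text
time: 21.15
eef_pos: [0.6633, 0.0605, 0.1825]
ee_rot: [-0.074, 0.997, -0.0, -0.0]
contact_force: [-0.7, 0.2, -1.3]
opening: 0.0007
```

Request:
jog_arm --motion '[{"ax": 0,"ay": 0,"az": 0,"x": -0.2,"y": 0,"z": 0,"hand": 0},{"ax": 0,"ay": 0,"az": 0,"x": -0.15,"y": 0,"z": 0,"hand": 0},{"ax": 0,"ay": 0,"az": 0,"x": -0.1,"y": 0,"z": 0,"hand": 0}]'

```text
time: 21.52
eef_pos: [0.6661, 0.0609, 0.1823]
ee_rot: [-0.074, 0.997, -0.0, -0.002]
contact_force: [-16.0, -2.3, 7.7]
opening: 0.0006
```

```bash
python3 - <<'E'
from g import *; go([616.6+65*.989,53.2+65*.148,182],98.5)
c=cam('side'); save('f.png',c['image'][90:260,190:350],3)
E
```

```text
t 21.52 tcp [666.1  60.9 182.3] F [-16.   -2.3   7.7] open 0.6
shift cm (tool axes now) [-1.49 -0.02  0.03] (after turn) [-1.49 -0.03  0.03] rotvec [ 0.    -0.004 -0.   ]
```

View pics/f.png

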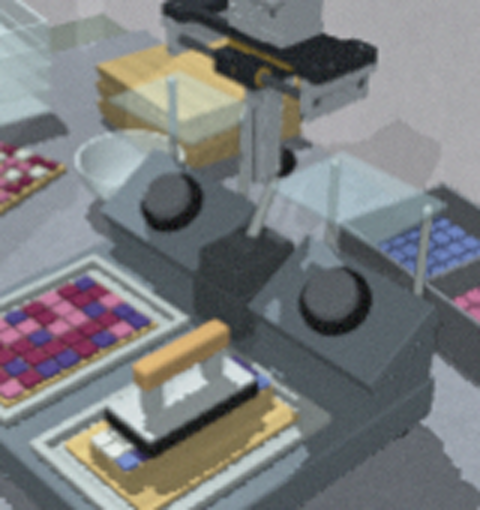

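The ball is at the rear stop (16 N at machine x ≈ 165 for the TCP), and strip and float are unmoved. Back off, raise, and plan the press.

Request:
jog_arm --motion '[{"ax": 0,"ay": 0,"az": 0,"x": 1,"y": 0,"z": 0,"hand": 0},{"ax": 0,"ay": 0,"az": 0,"x": 3,"y": 0,"z": 0,"hand": 0},{"ax": 0,"ay": 0,"az": 0,"x": 3,"y": 0,"z": -2,"hand": 0},{"ax": 0,"ay": 0,"az": 0,"x": 1,"y": 0,"z": -3,"hand": 0},{"ax": 0,"ay": 0,"az": 0,"x": 0,"y": 0,"z": -2,"hand": 0},{"ax": 0,"ay": 0,"az": 0,"x": 0,"y": 0,"z": 0,"hand": 0}]'

```text
time: 22.32
eef_pos: [0.5893, 0.0494, 0.2543]
ee_rot: [-0.074, 0.997, 0.0, 0.002]
contact_force: [0.1, 1.0, -0.5]
opening: 0.0008
```

```bash
cat > p.py <<'E'
from g import *
y=np.radians(8.5);n=np.array([-.5*np.cos(y),-.5*np.sin(y),.866])
go([622,-49.7,194.6],98.5,-n); go([656.6,-44.5,134],98.5,-n)
E
python3 p.py
```

```text
t 22.32 tcp [589.3  49.4 254.3] F [ 0.1  1.  -0.5] open 0.8
shift cm (tool axes now) [ -1.75 -10.29   5.97] (after turn) [  1.46 -10.29   6.05] rotvec [ 0.   -0.52 -0.  ]
t 22.32 tcp [589.3  49.4 254.3] F [ 0.1  1.  -0.5] open 0.8
shift cm (tool axes now) [ -5.22 -10.29  12.04] (after turn) [  1.46 -10.28  13.05] rotvec [ 0.   -0.52 -0.  ]
```

Request:
jog_arm --motion '[{"ax": 0,"ay": -0.13,"az": 0,"x": 0,"y": 0,"z": 0,"hand": 0},{"ax": 0,"ay": -0.13,"az": 0,"x": 0,"y": 0,"z": 0,"hand": 0},{"ax": 0,"ay": -0.13,"az": 0,"x": 0,"y": 0,"z": 0,"hand": 0},{"ax": 0,"ay": -0.13,"az": 0,"x": 0,"y": 0,"z": 0,"hand": 0},{"ax": 0,"ay": 0,"az": 0,"x": 0.5,"y": -2.5,"z": 0,"hand": 0},{"ax": 0,"ay": 0,"az": 0,"x": 0.5,"y": -2.6,"z": 0,"hand": 0},{"ax": 0,"ay": 0,"az": 0,"x": 0.5,"y": -2.6,"z": 0,"hand": 0},{"ax": 0,"ay": 0,"az": 0,"x": 0,"y": -2.6,"z": 0,"hand": 0},{"ax": 0,"ay": 0,"az": 0,"x": 0,"y": 0,"z": 2,"hand": 0},{"ax": 0,"ay": 0,"az": 0,"x": 0,"y": 0,"z": 2,"hand": 0},{"ax": 0,"ay": 0,"az": 0,"x": 0,"y": 0,"z": 2,"hand": 0},{"ax": 0,"ay": 0,"az": 0,"x": 0,"y": 0,"z": 0,"hand": 0},{"ax": 0,"ay": 0,"az": 0,"x": 0,"y": 0,"z": 0,"hand": 0}]'

```text
time: 23.95
eef_pos: [0.6201, -0.0504, 0.1932]
ee_rot: [-0.071, 0.964, 0.019, 0.256]
contact_force: [0.4, 0.7, -0.0]
opening: 0.0004
```

```bash
python3 p.py; python3 - <<'E'
from h import *
c=cam('side'); t=cam('top'); save('g.png',np.hstack([c['image'][90:260,190:350],t['image'][110:280,190:350]]),2.5)
E
```

```text
t 23.95 tcp [620.1 -50.4 193.2] F [ 0.4  0.7 -0. ] open 0.4
shift cm (tool axes now) [-0.25  0.04 -0.03] (after turn) [-0.25  0.04 -0.03] rotvec [-0.001 -0.004 -0.   ]
t 23.95 tcp [620.1 -50.4 193.2] F [ 0.4  0.7 -0. ] open 0.4
shift cm (tool axes now) [-0.27  0.04  6.97] (after turn) [-0.25  0.04  6.97] rotvec [-0.001 -0.004 -0.   ]
```

View pics/g.png

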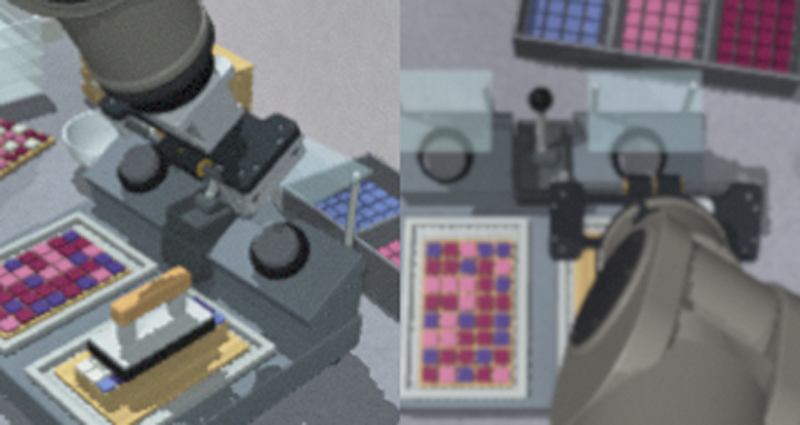

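The lever leans to the rear (ball in the top crop at (540,98)), and the tilted tool points down the right button's axis. Advance, then press in small steps.

Request:
jog_arm --motion '[{"ax": 0,"ay": 0,"az": 0,"x": -0.2,"y": 0,"z": 1.5,"hand": 0},{"ax": 0,"ay": 0,"az": 0,"x": 0,"y": 0,"z": 1.5,"hand": 0},{"ax": 0,"ay": 0,"az": 0,"x": 0,"y": 0,"z": 1.5,"hand": 0},{"ax": 0,"ay": 0,"az": 0,"x": 0,"y": 0,"z": 1,"hand": 0},{"ax": 0,"ay": 0,"az": 0,"x": 0,"y": 0,"z": 0.6,"hand": 0},{"ax": 0,"ay": 0,"az": 0,"x": 0,"y": 0,"z": 0.4,"hand": 0},{"ax": 0,"ay": 0,"az": 0,"x": 0,"y": 0,"z": 0.2,"hand": 0},{"ax": 0,"ay": 0,"az": 0,"x": 0,"y": 0,"z": 0,"hand": 0}]'

```text
time: 25.05
eef_pos: [0.655, -0.0449, 0.136]
ee_rot: [-0.072, 0.964, 0.019, 0.256]
contact_force: [0.3, 0.4, -0.2]
opening: 0.0003
```

```bash
python3 p.py|tail -2
```

```text
t 25.05 tcp [655.  -44.9 136. ] F [ 0.3  0.4 -0.2] open 0.3
shift cm (tool axes now) [-0.04  0.02  0.26] (after turn) [-0.04  0.02  0.26] rotvec [-0.    -0.004 -0.   ]
```

Request:
jog_arm --motion '[{"ax": 0,"ay": 0,"az": 0,"x": 0,"y": 0,"z": 0.2,"hand": 0},{"ax": 0,"ay": 0,"az": 0,"x": 0,"y": 0,"z": 0.2,"hand": 0},{"ax": 0,"ay": 0,"az": 0,"x": 0,"y": 0,"z": 0.2,"hand": 0},{"ax": 0,"ay": 0,"az": 0,"x": 0,"y": 0,"z": 0.1,"hand": 0},{"ax": 0,"ay": 0,"az": 0,"x": 0,"y": 0,"z": 0,"hand": 0}]'

```text
time: 25.68
eef_pos: [0.6586, -0.0444, 0.1299]
ee_rot: [-0.071, 0.964, 0.019, 0.256]
contact_force: [-0.3, 0.8, 4.8]
opening: 0.0004
```

Request:
jog_arm --motion '[{"ax": 0,"ay": 0,"az": 0,"x": 0,"y": 0,"z": 0.1,"hand": 0},{"ax": 0,"ay": 0,"az": 0,"x": 0,"y": 0,"z": 0.1,"hand": 0},{"ax": 0,"ay": 0,"az": 0,"x": 0,"y": 0,"z": 0.1,"hand": 0},{"ax": 0,"ay": 0,"az": 0,"x": 0,"y": 0,"z": 0,"hand": 0}]'

```text
time: 26.18
eef_pos: [0.66, -0.0442, 0.1275]
ee_rot: [-0.071, 0.964, 0.019, 0.257]
contact_force: [-6.5, 0.5, 12.2]
opening: 0.0005
```

Axial force is about 14 N against the stop, so the button is fully down. Retract along the axis.

Request:
jog_arm --motion '[{"ax": 0,"ay": 0,"az": 0,"x": 0,"y": 0,"z": 0.04,"hand": 0},{"ax": 0,"ay": 0,"az": 0,"x": 0,"y": 0,"z": 0,"hand": 0},{"ax": 0,"ay": 0,"az": 0,"x": 0,"y": 0,"z": -0.5,"hand": 0},{"ax": 0,"ay": 0,"az": 0,"x": 0,"y": 0,"z": -1,"hand": 0},{"ax": 0,"ay": 0,"az": 0,"x": 0,"y": 0,"z": -2,"hand": 0},{"ax": 0,"ay": 0,"az": 0,"x": 0,"y": 0,"z": -3,"hand": 0},{"ax": 0,"ay": 0,"az": 0,"x": 0,"y": 0,"z": -3,"hand": 0},{"ax": 0,"ay": 0,"az": 0,"x": 0,"y": 0,"z": -3,"hand": 0},{"ax": 0,"ay": 0,"az": 0,"x": 0,"y": 0,"z": -2,"hand": 0},{"ax": 0,"ay": 0,"az": 0,"x": 0,"y": -4,"z": -1,"hand": 0},{"ax": 0,"ay": 0,"az": 0,"x": 0,"y": -4,"z": 0,"hand": 0},{"ax": 0,"ay": 0,"az": 0,"x": 0,"y": -4,"z": 0,"hand": 0},{"ax": 0,"ay": 0,"az": 0,"x": 0,"y": -4,"z": 0,"hand": 0},{"ax": 0,"ay": 0,"az": 0,"x": 0,"y": -4,"z": 0,"hand": 0},{"ax": 0,"ay": 0,"az": 0,"x": 0,"y": -3,"z": 0,"hand": 0},{"ax": 0,"ay": 0,"az": 0,"x": 0,"y": 0,"z": 0,"hand": 0},{"ax": 0,"ay": 0,"az": 0,"x": 0,"y": 0,"z": 0,"hand": 0}]'

```text
time: 28.3
eef_pos: [0.6174, -0.2825, 0.2611]
ee_rot: [-0.072, 0.964, 0.019, 0.256]
contact_force: [-0.4, 0.1, 0.0]
opening: 0.0006
```

```bash
python3 - <<'E'
from h import *
c=cam('side'); t=cam('top'); save('i.png',np.hstack([c['image'][100:280,190:350],t['image'][110:290,190:350]]),2.5)
print(manip.observe()['contact_force'])
E
```

```text
[ 0.24681919 -0.59932387 -0.43714247]
```

View pics/i.png

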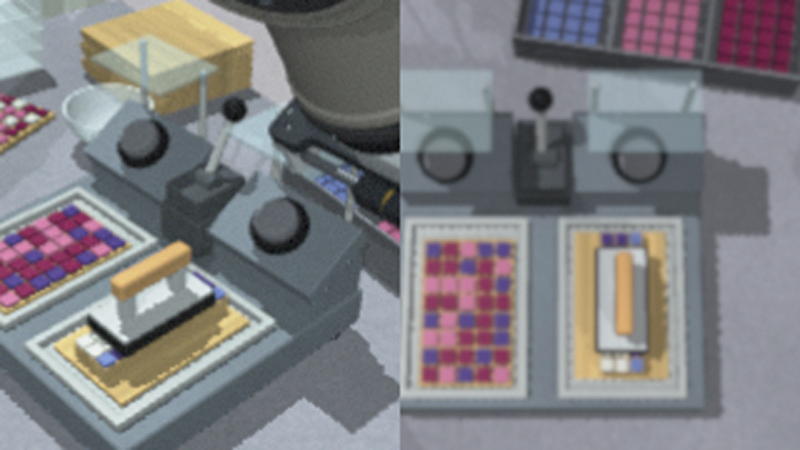

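```bash
python3 - <<'E'
from h import *
a,b=[dict(np.load(f'pics/{n}0.npz')) for n in('top','side')]
T=tri(a,[(246,149.6)],b,[(283.6,143.6)])*1000; print(T, 'travel',np.hypot(T[0,0]-616.6,T[0,1]-53.2)); print(manip.job_done())
E
```

```text
[[687.34744216  63.42659564 191.94144504   1.5438875 ]] travel 71.48275197568492
the job is handed in; nothing more can be done
None
```

The job is done and handed in at about 28 s of the 72 s allowed. I laid the strip on the bare board in the right bed and set the float on it. Then I swung the lever to its rear stop and pressed the right start button.

**What the last checks showed:**
- **Strip:** before the float went on, it measured within about 1 mm of the board centre and about 0.1° off its direction.
- **Float:** it rests flat on the strip, in line and about mid-length, judged by eye in the last picture. It was set down with about 6 N contact force; the strip touched down at about 11 N.
- **Lever:** it was pushed until it met its stop at 16 N. The ball then measured 192 mm high after 71 mm of travel. Full travel is 77 mm, but the lever may start up to 0.15 rad over.
- **Start button:** it was pressed to about 14 N along its axis (5 N is fully down), and its cap looks up again in the last picture.
- **Left bed:** the panel and its button were not touched, and the arm ended clear of everything with near-zero force.

**What disagreed:**
- **Button height:** the two views put the right button's top about 10 mm lower than the stated 136 mm. I used the stated height, and contact came within a few millimetres of it.
- **Board and strip heights:** both measured about 3 mm low. Contact when placing agreed with the stated heights.

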